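Run a seedling tray carriage past the line scanner and park it at the index

TASK

Push the free-rolling tray carriage along its track, away from its home end, so that its leading tray rolls past the line scanner at 0.15 to 0.30 m/s, then brake it and park it at rest with its pointer at the index clamp, and let go. Never let it run faster than 0.30 m/s or strike the far end stop, and only ever touch it softly (under 6 N, no grabbing, no bumps: a jolt throws the seed out of the cells). Leave everything else on the bench alone.

Things in the scene. Friction and masses are not known exactly. Their poses are not given: they have to be found in the camera images.
- track: Two-rail aluminium track on the bench, 1020 mm long (its y), 190 mm wide, displaced and turned from run to run. Origin: centre of its underside, on the bench. The carriage travels along its +y, from the home end to the far stop; its -x side is nearer the robot, z up. Steel end plates with rubber buffers, 75 mm high, close both ends.
- carriage (a joint): Travel of the carriage along the track's +y, m: 0 at the home buffers (starts at 0 to 0.06), 0.600 at the far stop (above 0.595 counts as a strike). Its centre is at track y = -0.300 + this value. Nominal mass 3.5 kg (hidden, 0.8 to 1.25 times); rolling resistance about 0.05 N plus 0.2 N per m/s: it coasts with almost no slowing, but stays where it is brought to rest.
- bay (a point): Centre of the carriage's empty bay, on the deck, 42 mm above the bench. The bay is 185 mm long along the track, 190 wide, open at sides and top. Rubber buffer plates (170 mm wide, top 87 mm above the bench) face it at +92.5 (leading) and -92.5 mm (trailing) along track y; each gives up to 12 mm, 600 N/m and 80 N per m/s. A finger drives by the leading plate, brakes by the trailing.
- lead_tray (a point): Centre of the top of the leading (+y) tray, 147.5 mm ahead of the bay's centre along the track, 90 mm above the bench. Both trays are black, filled, fixed to the carriage, 70 mm along the track by 190 mm wide; the whole carriage is 365 mm long.
- pointer (a point): Tip of the small steel tongue at the middle of the carriage's robot-side edge, 40 mm above the bench; level with the bay's centre along the track, 115 mm to its -x side.
- index: The parking mark: a small dark steel clamp block with a tooth, 34 mm long, 40 mm high, beside the robot-side rail. Origin: centre of its underside, in line with its tooth along the track. Axes parallel to the track's. Its place varies (track y 0.17 to 0.23, x -0.131). Fixed.
- scanner: Line scanner: grey head 75 mm wide, top 163 mm above the bench, on a post, beside the far rail (track x 0.165, track y 0.04 to 0.12, varying). Fixed. Origin on the bench; the scan line crosses the track at this origin's y. Axes parallel to the track's. The leading tray counts as in view while its centre is within 30 mm of the scan line along the track.
Mind the look-alikes: they are no part of the job. Of the things that look like the index, the middle-sized one is meant.

How it is judged (in metres and radians):
On the way, in this order (a step that is already met when the one before it is completed fails the run):
1. the leading tray rolls past the scanner (centre within 30 mm of the scan line) at 0.15 to 0.30 m/s (y of lead_tray in the frame of scanner between -0.03 and 0.03 m and velocity of joint carriage between 0.15 and 0.3 m/s), for 0.15 s.
2. the carriage stands still with its pointer at the index (y of pointer in the frame of index between -0.012 and 0.012 m and velocity of joint carriage between -0.01 and 0.01 m/s), for 0.5 s.
At the end, for the whole second after the job is handed in: The carriage stands still (under 0.01 m/s), untouched, with its pointer within 12 mm of the index along the track (all of step 2).
It fails at once if the carriage strikes the far end stop (value of joint carriage above 0.595 m).
It fails at once if the carriage runs faster than 0.30 m/s (velocity of joint carriage above 0.3 m/s or velocity of joint carriage below -0.3 m/s).
It fails at once if the carriage is jolted or squeezed with more than 6 N (contact force between anything else and carriage above 6 N).
It fails at once if something else on the bench is disturbed (distance of any of tub, seed_bowl, phone, dibber, pot, label_stack, sprayer from where it was at the start of the episode above 0.03 m).
It also fails if it takes over 42 s, if anything falls off the work surface, if the arm or the gripper's body presses on something with over 40 N, if the wrist force passes 120 N, or if a joint passes its speed limit or range.

ROBOT

A 6-joint arm with a two-finger parallel gripper is mounted at the origin on the work surface. World frame = base frame: x ahead of the robot, y to its left, z up, the work surface at z = 0. Lengths are in mm, angles in rad, forces in N, time in s.
With the tool pointing down it reaches from about 275 to 725 mm from the base axis. Payload 15.9 kg.
Tool frame: the origin (TCP) lies midway between the tips of the shut fingers; the grasp point (between the pads) lies r.grasp_offset behind it (r.grasp_offset is the distance from the TCP to the grasp point, in mm); z points along the fingers, y is the line along which they close (so a half turn about z gives the same grasp; the last joint's range is limited). The gripper opens to 85 mm and grips with 20 to 120 N. Pads are 22 mm wide; open, the fingers measure 114 mm over their backs; the gripper's body (76 mm by 85 mm) begins 54 mm behind the grasp point. The pads swing forward as they close: fully open they stand 13 mm farther back than shut.
Start: joints at [1.267, 0.213, -0.034, 1.323, 0, 1.571], TCP at [149.568, 477.09, 231.306] pointing down, gripper open.
Joint ranges: [-2.98, 2.98], [-0.74, 1.72], [-1.14, 1.35], [-2.1, 2.04], [-1.57, 1.44], [-3.14, 3.14]. Speed limits (rad/s): [1.89, 1.89, 2.39, 2.57, 3.14, 3.14].

INTERFACE

Orientations are given as a unit quaternion [x, y, z, w].
In Python, from station import r gives the robot as it stands. The module is installed in compiled form; this text tells all that it offers. Calls block until the motion is done:
- r.movep(position, orientation): joint-space move of the TCP to a pose.
- r.move_straight(position, rotation=None, velocity=150): straight line of the TCP; rotation=None keeps the orientation; velocity is the mean speed in mm/s.
- r.movej(angles): joint-space move.
- r.set_gripper(opening, strength=None): finger opening in mm; strength is the grip in N (None keeps the last); returns when the fingers have stopped.
- r.hold(seconds).
- r.ik(position, orientation): joint angles nearest the present ones, or None.
- r.capture(name): name is "side" or "top"; returns the picture (480x640x3 uint8, red, green, blue); there is no depth.
- r.get_calibration(name): a dict with "camera_matrix" (3x3 intrinsics, pixels), "R" (3x3) and "t" (3): a world point X has camera coordinates R X + t. Camera axes: x right, y down, z forward; pixel columns grow to the right and rows downward; lengths in mm; the calibration is good to about 2 mm. A picture is of the moment at which its call begins. get_calibration takes no time and is no camera call.
A pose or a line that the arm cannot do raises r.PlanningError and nothing moves.
- r.job_done(): hands the job in; it is judged then, once.
Trained networks look in the newest picture that a camera, given by its name, has taken for a name from the list of things; names that differ only in an ending like _2 or _b are one class to them, and where a whole thing is asked for, a point or a joint stands for the part that bears it (a point fixed in the world has none). Each returns a list of dicts, best first, with "conf" (0 to 1); they miss things now and then, are a little off and sometimes report something else, mostly with a low value. They report only what shows in the picture. A call takes as long as a camera call. They do not tell look-alikes from the thing itself.
- r.silhouettes(camera, target): "mask" (480x640 bool, what is visible of it) and "box" ([left, top, right, bottom] in pixels, round what is visible of it).
Readings, each from a call of its own:
- r.get_time_s(): time.
- r.get_qpos(): joint angles.
- r.get_qd(): joint speeds.
- r.get_effort(): joint torques, N m.
- r.get_ee_pos(): TCP position.
- r.get_tool_rot(): TCP orientation.
- r.get_ft_force(): force on the tool from outside, world axes, zero at the start.
- r.get_torque(): the same for the moment, N m.
- r.get_opening(): finger opening in mm.
- r.get_grip_force(): force on a finger pad.
Only numpy, scipy, OpenCV 4.12 (cv2) and the standard library are available. Lean on these libraries where they do the work, as an engineer would, in place of code of your own. Each camera call takes 0.05 s, during which the arm holds its last target. There are 200 camera calls.

## Working session

There is one attempt and no reset: what is moved stays moved. The work goes in short steps, each a Python script; the robot and the scene stay as the last script left them, time stands still between calls to the robot, and variables do not carry over. Pictures are saved under pics/ and viewed, at most 10 in all, crops included, and the job is handed in when it is done.

```bash
mkdir -p pics
python3 - <<'E'
from station import r
import cv2,numpy as np
for c in("top","side"):
    im=r.capture(c); cv2.imwrite(f"pics/{c}0.png",im[:,:,::-1])
    k=r.get_calibration(c); R=np.array(k["R"]);print(c,np.round(k["camera_matrix"],1).tolist(),(-R.T@k["t"]).round(),R[2].round(2))
    for t in("track","carriage","lead_tray","pointer","index","scanner"):
        try:
            for d in r.silhouettes(c,t): print(c,t,round(d["conf"],2),d["box"],int(d["mask"].sum()))
        except Exception as e: print(t,e)
print(r.get_time_s(),r.grasp_offset,r.get_tool_rot())
E
```

```text
top [[601.9, 0.0, 322.2], [0.0, 601.9, 234.9], [0.0, 0.0, 1.0]] [ 276.  -34. 1425.] [ 0.16 -0.01 -0.99]
top track 0.71 [93.3, 181.5, 551.7, 299.0] 24631
top carriage 0.64 [365.2, 200.4, 536.6, 298.1] 13664
top lead_tray 0.56 [366.6, 200.7, 533.3, 302.5] 13434
top lead_tray 0.5 [227.7, 283.9, 243.3, 296.7] 172
top pointer 0.78 [371.3, 201.0, 536.1, 299.2] 13424
top index 0.74 [210.6, 315.7, 234.4, 333.3] 317
top index 0.63 [181.0, 321.6, 196.2, 329.6] 69
top scanner 0.56 [268.1, 134.8, 309.2, 181.0] 1815
side [[440.4, 0.0, 323.2], [0.0, 440.4, 238.8], [0.0, 0.0, 1.0]] [437. 551. 539.] [ 0.09 -0.78 -0.62]
side track 0.71 [189.5, 117.5, 406.7, 477.4] 22750
side carriage 0.58 [295.1, 116.1, 403.3, 224.6] 9069
side lead_tray 0.77 [294.9, 118.7, 407.0, 224.8] 8756
side pointer 0.68 [293.0, 114.7, 409.2, 223.7] 8953
side index 0.87 [388.6, 347.4, 405.5, 379.1] 520
side index 0.87 [440.9, 359.4, 471.2, 410.8] 1294
side index 0.84 [451.2, 433.0, 469.6, 461.6] 449
side scanner 0.68 [171.5, 201.7, 239.5, 308.3] 4492
0.7 18.700000000000003 [1.51333175e-01 9.88482812e-01 1.54062481e-05 2.46045046e-06]
```

View pics/top0.png

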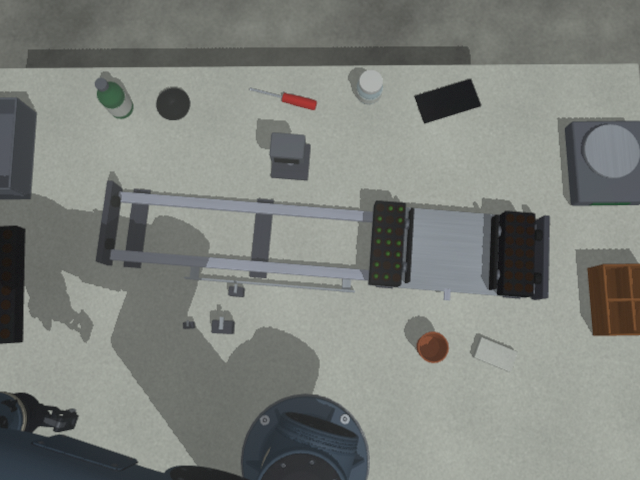

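View pics/side0.png

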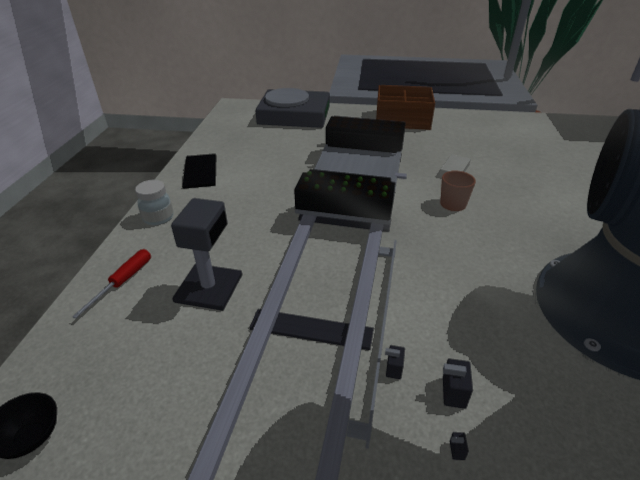

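Track +y runs to image left. The candidate for index is the block right beside the near rail (top ~235,289; side ~397,363), between the big one (222,325) and the small one (189,323). The scanner is at (288,148). Next I'll zoom in for exact pixel positions.

Run:
```python
import cv2
t=cv2.imread("pics/top0.png");s=cv2.imread("pics/side0.png")
def c(im,x,y,w,h,k,n):
    o=cv2.resize(im[y:y+h,x:x+w],None,fx=k,fy=k,interpolation=cv2.INTER_CUBIC)
    for i in range(0,w,10): cv2.line(o,(i*k,0),(i*k,12 if i%50==0 else 5),(0,0,255),1)
    for i in range(0,h,10): cv2.line(o,(0,i*k),(12 if i%50==0 else 5,i*k),(0,0,255),1)
    cv2.imwrite(f"pics/{n}.png",o)
c(t,360,190,200,120,4,"c1")
c(t,200,125,120,180,3,"c2")
c(s,160,100,270,290,2,"c3")
```

```text
(no output)
```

View pics/c1.png

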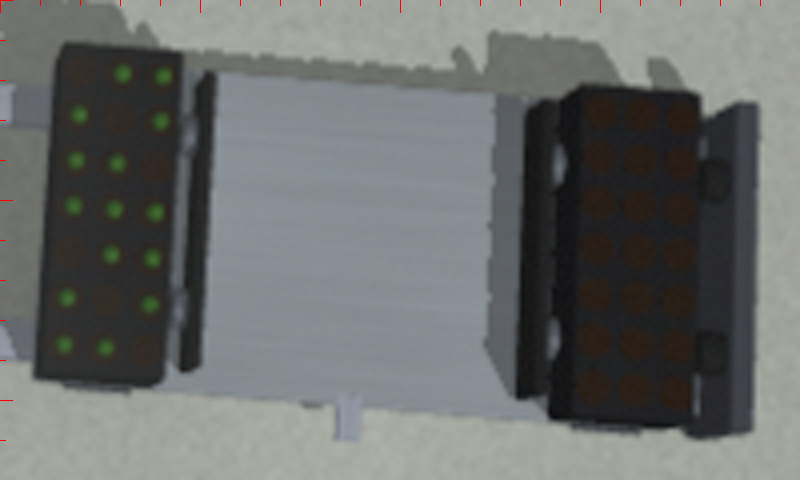

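View pics/c2.png

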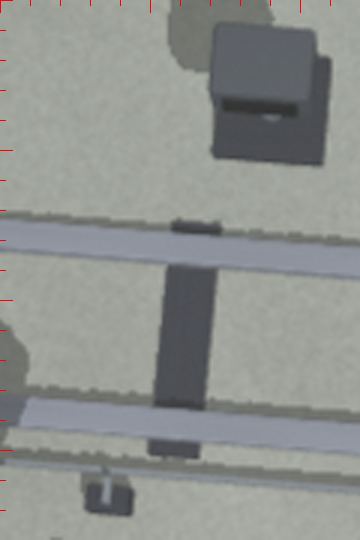

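View pics/c3.png

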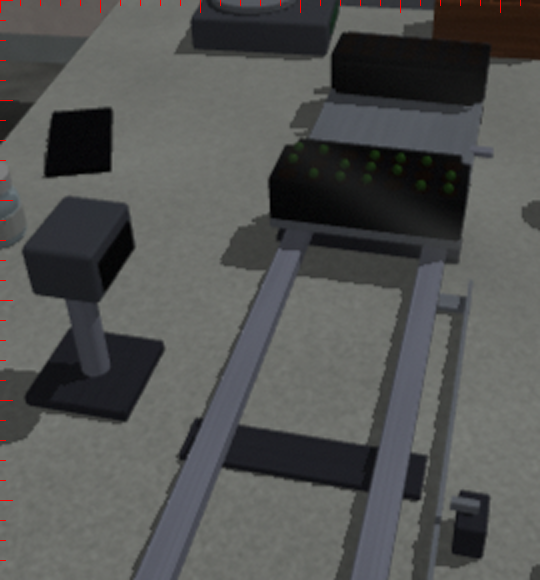

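c1 shows the lead tray top at about (363–406, 201–286), the pointer tip at (446.8,300) and the trailing tray's rear edge at about (533–535, 214–296). c2 shows the index tooth at (235.3,281–291), with the scanner base's front edge running from (270.7,177.7) to (307.7,179.7). c3 shows the same middle block at the rail, with its tooth at (393,352). Nothing stands in the bay or beside the path.

```bash
cat > h.py <<'E'
from station import r
import numpy as np, cv2
def cal(c):
    k=r.get_calibration(c); return np.array(k["camera_matrix"]),np.array(k["R"]),np.array(k["t"]).ravel()
def ray(c,p):
    K,R,t=cal(c); return -R.T@t, R.T@np.linalg.solve(K,[p[0],p[1],1.])
def onz(c,p,z):
    o,d=ray(c,p); return o+d*(z-o[2])/d[2]
def tri(pt,ps):
    o1,d1=ray("top",pt);o2,d2=ray("side",ps)
    s=np.linalg.lstsq(np.c_[d1,-d2],o2-o1,rcond=None)[0]
    a,b=o1+s[0]*d1,o2+s[1]*d2; return (a+b)/2,np.linalg.norm(a-b)
E
python3 - <<'E'
from h import *
c1=lambda x,y:(360+x/4,190+y/4); c2=lambda x,y:(200+x/3,125+y/3); c3=lambda x,y:(160+x/2,100+y/2)
P={}
A=onz("top",c1(183,52),90);B=onz("top",c1(163,386),90);C=onz("top",c1(700,95),90);D=onz("top",c1(692,425),90)
print("trays",A.round(),B.round(),C.round(),D.round(), np.linalg.norm(A-B))
# rails: top edges of near/far rail, z ~ 30
ra=[onz("top",p,30) for p in((120,192),(363,212))]; rb=[onz("top",p,30) for p in((113,251),(365,270))]
for q in(ra,rb): d=q[0]-q[1];print("rail yaw",np.arctan2(-d[0],d[1]),q[0].round(),q[1].round())
e=A-B;print("tray yaw",np.arctan2(e[1],e[0])); e=C-D;print("tray yaw",np.arctan2(e[1],e[0]))
e=A-C;print("yaw A-C",np.arctan2(-e[0],e[1]),np.linalg.norm(e));e=B-D;print("yaw B-D",np.arctan2(-e[0],e[1]),np.linalg.norm(e))
print("pointer",onz("top",c1(347,438),40), tri(c1(347,438),c3(492,152)))
print("tooth",onz("top",c2(106,470),40),tri(c2(106,472),c3(454,506)))
print("index block",onz("top",c2(108,487),40))
print("scan",onz("top",c2(212,158),5),onz("top",c2(323,164),5), onz("top",c2(263,45),163))
print("far plate",onz("top",(116,184),75),onz("top",(98,262),75),"home",onz("top",c1(735,103),75),onz("top",c1(758,104),75),onz("top",c1(752,430),75))
E
```

```text
trays [ 571. -236.   90.] [ 381. -219.   90.] [ 543. -529.   90.] [ 357. -512.   90.] 190.16676113295028
rail yaw -0.09224982660064489 [616. 432.  30.] [ 563. -143.   30.]
rail yaw -0.08472869828944028 [475. 442.  30.] [ 425. -145.   30.]
tray yaw -0.09124841663090792
tray yaw -0.09201846666768938
yaw A-C -0.09327027436265863 293.8462051003683
yaw B-D -0.08294326983445555 293.71163180580214
pointer [ 354.44574914 -330.65653677   40.        ] (array([ 354.65267159, -331.578804  ,   35.66650791]), np.float64(0.07906589242278912))
tooth [399.91195354 154.57826757  40.        ] (array([396.2315496 , 156.43220683,  30.25795204]), np.float64(6.103514879039634))
index block [386.86926845 152.86836039  40.        ]
scan [655.09723885  77.12264963   5.        ] [649.37615264 -12.69063614   5.        ] [697.27316242  28.04911622 163.        ]
far plate [624.22528028 427.14667224  75.        ] [443.94699861 459.17221634  75.        ] home [ 541.46582177 -554.24554223   75.        ] [ 540.77017462 -567.41935919   75.        ] [ 354.76316766 -550.57708662   75.        ]
```

```bash
cat >> h.py <<'E'
yaw=-0.090; u=np.array([-np.sin(yaw),np.cos(yaw),0]); xh=np.array([np.cos(yaw),np.sin(yaw),0])
bay0=np.array([466.,-339.,0])          # at start
S=lambda p:float(np.dot(p,u))
org=bay0-xh*0
def fp(s,z=62.): # finger centre at distance s ahead of initial bay centre
    p=bay0+u*s; p=p.copy(); p[2]=z; return p
def quat(k): a=(yaw+np.pi/2)/2+k*np.pi/2; return np.array([np.cos(a),np.sin(a),0,0])
def rect(im): # z=90 plane, 2 px/mm ; cols s -220..760, rows x 95..-95
    K,R,t=cal("top"); o=bay0+[0,0,90]
    H=K@np.c_[R@u*.5,-R@xh*.5,R@(o-220*u+95*xh)+t]
    return cv2.warpPerspective(im,H,(1960,380),flags=cv2.INTER_CUBIC|cv2.WARP_INVERSE_MAP)
g0=rect(cv2.imread("pics/top0.png")[:,:,::-1])
def track(im,rows=(0,180),lo=-30,hi=560):
    a=105;b=200; T=g0[rows[0]:rows[1],(a+220)*2:(b+220)*2]
    W=rect(im)[rows[0]:rows[1],(a+lo+220)*2:min(1960,(b+hi+220)*2)]
    m=cv2.matchTemplate(W,T,cv2.TM_CCOEFF_NORMED)[0]; i=int(m.argmax())
    d=0.
    if 0<i<len(m)-1: d=.5*(m[i-1]-m[i+1])/(m[i-1]-2*m[i]+m[i+1])
    return lo+(i+d)/2,float(m[i])
E
python3 - <<'E'
from h import *
r.set_gripper(0,40)
for k in(0,1):
    js=[r.ik(fp(s,z),quat(k)) for s,z in((0,240),(0,62),(80,62),(410,62))]
    print(k,[None if j is None else np.round(j,2).tolist() for j in js])
k=min((0,1),key=lambda k:9 if r.ik(fp(0,240),quat(k)) is None else abs(r.ik(fp(0,240),quat(k))[5]))
q=quat(k);print("k",k)
r.movep(fp(0,240),q); r.move_straight(fp(0,62),velocity=120); 
t=r.get_time_s(); r.move_straight(fp(70),velocity=50); print("T",r.get_time_s()-t,70/50)
im=r.capture("top"); cv2.imwrite("pics/top1.png",im[:,:,::-1])
for rows in((0,120),(0,180),(0,380),(200,380)): print(rows,track(im,rows))
print(r.get_time_s(),r.get_ee_pos(),r.get_ft_force(),r.get_opening())
E
```

```text
0 [[-0.63, 0.37, 0.21, 1.4, 0.0, 1.03], [-0.63, 0.45, -0.14, 0.98, 0.0, 1.03], [-0.5, 0.38, -0.24, 0.94, 0.0, 1.16], [0.14, 0.33, -0.33, 0.92, 0.0, 1.8]]
1 [[-0.63, 0.37, 0.21, 1.4, 0.0, -2.11], [-0.63, 0.45, -0.14, 0.98, 0.0, -2.11], [-0.5, 0.38, -0.24, 0.94, 0.0, -1.98], [0.14, 0.33, -0.33, 0.92, 0.0, -1.34]]
k 0
T 1.5500000000000007 1.4
(0, 120) (np.float32(-0.053562164), 0.9847384691238403)
(0, 180) (np.float32(-0.021369934), 0.9865723848342896)
(0, 380) (np.float32(0.014404297), 0.9175603985786438)
(200, 380) (np.float32(0.057359695), 0.8617557883262634)
7.7667 [ 472.29305183 -269.52689515   61.99934228] [0.37026884 0.50107638 0.41158004] -0.5357662941202963
```

View pics/top1.png

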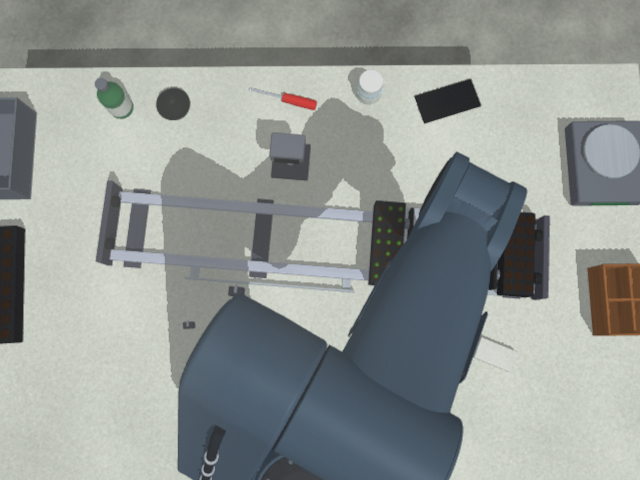

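The tracker works: the arm leaves the lead tray visible at (388,243), and the shift reads 0. Next is a gentle nudge, which moves the carriage up a little and shows contact position and drag.

Run:
```python
from h import *
t=r.get_time_s(); r.move_straight(fp(105),velocity=15); print("T",r.get_time_s()-t,35/15)
for i in range(8):
    t=r.get_time_s(); im=r.capture("top"); d,c=track(im); print(round(t,3),round(float(d),2),round(c,3)); r.hold(.2)
print(np.dot(np.array(r.get_ee_pos())-bay0,u),r.get_ft_force())
```

```text
T 2.4833 2.3333333333333335
10.25 36.72 0.967
10.5 40.34 0.972
10.75 43.11 0.975
11.0 45.11 0.975
11.25 46.33 0.974
11.5 46.85 0.973
11.75 46.86 0.974
12.0 46.86 0.973
104.99995560721675 [-0.9142352  -0.01637212  0.29117971]
```

Run:
```python
from h import *
r.move_straight(fp(123),velocity=30)
def cap(): 
    t=r.get_time_s(); d,c=track(r.capture("top")); s=float(np.dot(np.array(r.get_ee_pos())-bay0,u)); print(round(t,3),"carr",round(float(d),2),"finger",round(s,2),"diff",round(s-float(d),2)); return d
d0=cap(); s=123
for i in range(10):
    s+=1.5; r.move_straight(fp(s),velocity=6); d=cap()
    if d-d0>.6: break
```

```text
13.0 carr 46.84 finger 122.91 diff 76.07
13.45 carr 46.87 finger 124.49 diff 77.62
13.9 carr 46.8 finger 126.01 diff 79.21
14.35 carr 46.74 finger 127.51 diff 80.77
14.8 carr 46.65 finger 129.02 diff 82.38
15.25 carr 47.3 finger 130.51 diff 83.21
15.7 carr 49.35 finger 132.04 diff 82.68
```

```bash
python3 - <<'E'
from h import *
def cap(): 
    t=r.get_time_s(); d,c=track(r.capture("top")); s=float(np.dot(np.array(r.get_ee_pos())-bay0,u)); print(round(t,3),"carr",round(float(d),2),"finger",round(s,2),"diff",round(s-float(d),2)); return d
cap(); t=r.get_time_s(); r.move_straight(fp(132+16),velocity=8); print("start",t,"end",r.get_time_s())
for i in range(6): cap(); r.hold(.1)
E
cat > fit.py <<'E'
from sim import *
def trap(a): 
    k=1/(1-a)
    return lambda x: np.where(x<a,k*x**2/2/a,np.where(x<1-a,k*(x-a/2),1-k*(1-x)**2/2/a))
for a in(.33,.45,.5): PR["trap%.2f"%a]=trap(a)
E
```

```text
15.75 carr 49.64 finger 132.0 diff 82.36
start 15.8 end 17.95
17.95 carr 66.63 finger 147.98 diff 81.34
18.1 carr 66.82 finger 147.98 diff 81.16
18.25 carr 66.82 finger 148.0 diff 81.17
18.4 carr 66.83 finger 147.99 diff 81.17
18.55 carr 66.81 finger 148.03 diff 81.21
18.7 carr 66.82 finger 147.99 diff 81.17
```

```bash
cat > fit2.py <<'E'
from fit import *
obs=np.array([36.72,40.34,43.11,45.11,46.33,46.85])/1e3; ti=np.arange(6)*.25+2.483
o2=np.array([66.63,66.82])/1e3; t2=np.array([2.15,2.6])
t=np.arange(0,4.2,5e-4)
for n in ["cos","quint","sept","trap0.33","trap0.45","trap0.50"]:
    best=[]
    for cd in(0.0,.05,.10,.15):           # start delay
      f=.070+prof(n,.035,2.3333,t-cd); f2=.132+prof(n,.016,2.,t-cd)
      for m in(2.9,4.2):
       for mu in(.012,.0133):
        for c in np.arange(.081,.0845,.0005):
          X,V,F=sim(f,0.,0.,m,c,-1,3.8,mu=mu*m); e=X[(ti/5e-4).astype(int)]-obs
          X,V2,F2=sim(f2,.0497,0.,m,c,-1,2.7,mu=mu*m); e2=X[(t2/5e-4).astype(int)]-o2
          best.append((np.sqrt((e**2).mean())*1e3,np.sqrt((e2**2).mean())*1e3,cd,m,mu,c,F.max(),V.max()))
    best.sort(key=lambda b:b[0]+b[1]); print(n,[np.round(b,4).tolist() for b in best[:2]])
E
time python3 fit2.py
```

```text
cos [[11.236, 0.2271, 0.0, 4.2, 0.012, 0.0825, 1.8073, 0.0273], [11.2542, 0.2906, 0.0, 4.2, 0.012, 0.082, 1.7939, 0.0272]]
quint [[1.2253, 0.1464, 0.0, 4.2, 0.012, 0.084, 2.203, 0.0328], [1.0418, 0.6486, 0.0, 4.2, 0.012, 0.0835, 2.1828, 0.0328]]
sept [[1.8564, 0.9827, 0.15, 2.9, 0.0133, 0.0845, 2.5837, 0.0371], [2.1024, 1.0591, 0.1, 2.9, 0.0133, 0.0845, 2.5837, 0.0371]]
trap0.33 [[9.5525, 2.1586, 0.0, 4.2, 0.012, 0.081, 1.7935, 0.0261], [11.6882, 0.0579, 0.0, 2.9, 0.012, 0.083, 1.7957, 0.0253]]
trap0.45 [[2.7333, 0.1161, 0.0, 4.2, 0.012, 0.0835, 2.1273, 0.0319], [3.1071, 0.0752, 0.05, 4.2, 0.012, 0.0835, 2.1273, 0.0319]]
trap0.50 [[0.6864, 0.2253, 0.0, 4.2, 0.012, 0.0845, 2.186, 0.0339], [0.9738, 0.2192, 0.05, 4.2, 0.012, 0.084, 2.1475, 0.0341]]
real	1m6.721s
user	1m6.627s
sys	0m0.045s
```

```bash
cat > plan.py <<'E'
from sim import *
dt=1e-3
def push(D1,v1,m=4.0,cl=.0837,x=.0668,f0=.1495,extra=0.,gap=0):
    T=D1/v1; tend=T+.15+extra; t=np.arange(0,tend+.01,dt)
    X,V,F=sim(f0+prof("quint",D1,T,t),x,0.,m,cl,-.0837,tend,mu=.0128*m,dt=dt); return X,V,F
def brake(x,v,f0,D2,v2,hold,m=4.0,ct=-.0837):
    T=D2/v2; tend=hold+T+.6; t=np.arange(0,tend+.01,dt)
    return sim(f0+prof("quint",D2,T,t-hold),x,v,m,.0837,ct,tend,mu=.0128*m,dt=dt)
def best(x,v,f0,D2,hs,vs,cts=(-.0857,-.0837,-.0817),ms=(4.0,)):
    out=[]
    for v2 in vs:
        for h in hs:
            w=[brake(x+a,v+b,f0,D2,v2,h,m,ct) for m in ms for ct,a,b in [(c,0,0) for c in cts]+[(cts[1],0,.006),(cts[1],0,-.006)]]
            out.append((max(abs(q[2]).max() for q in w),v2,h,w[1][0][-1],w[1][1][-1],abs(w[1][2]).max()))
    return sorted(out)
E
cat > p1.py <<'E'
from plan import *
FT=.4038
for D1 in(.12,.14):
  for v1 in(.112,.12):
    X,V,F=push(D1,v1,extra=.1); X3,V3,F3=push(D1,v1,m=4.37,x=.0688,extra=.1)
    w=V[(X>.21)]
    print(D1,v1,"F",F.max().round(2),F3.max().round(2),"Vmax",V.max().round(3),"end",X[-1].round(4),V[-1].round(4))
    f0=.1495+D1
    print([np.round(b,3).tolist() for b in best(X[-1],V[-1],f0,FT-f0,(0,.05,.1,.15,.2),V[-1]/1.875*np.array([.85,.92,1.,1.08]))[:3]])
E
time python3 p1.py
```

```text
0.12 0.112 F 2.91 4.3 Vmax 0.225 end 0.2929 0.2067
[[7.833, 0.101, 0.0, 0.483, -0.007, 5.994], [8.368, 0.11, 0.0, 0.482, -0.009, 6.337], [8.604, 0.094, 0.0, 0.483, -0.011, 8.278]]
0.12 0.12 F 3.33 4.58 Vmax 0.242 end 0.2981 0.2245
[[7.745, 0.12, 0.0, 0.482, -0.01, 4.686], [9.892, 0.11, 0.0, 0.481, -0.016, 9.835], [10.337, 0.12, 0.05, 0.484, -0.015, 9.415]]
0.14 0.112 F 2.47 3.9 Vmax 0.222 end 0.3192 0.2016
[[4.89, 0.099, 0.0, 0.484, -0.006, 2.228], [8.025, 0.091, 0.0, 0.482, -0.011, 7.286], [8.922, 0.099, 0.05, 0.484, -0.012, 8.616]]
0.14 0.12 F 2.83 4.15 Vmax 0.239 end 0.3244 0.2192
[[6.72, 0.117, 0.0, 0.481, -0.012, 3.901], [9.395, 0.108, 0.0, 0.48, -0.015, 8.218], [10.149, 0.099, 0.0, 0.484, -0.012, 9.116]]
real	0m4.696s
user	0m4.609s
sys	0m0.075s
```

```bash
cat > p2.py <<'E'
from plan import *
v1=.097
for D1 in(.13,.15,.17):
    X,V,F=push(D1,v1,extra=.1); X3,V3,F3=push(D1,v1,m=4.37,x=.0688,extra=.1)
    w=V[(X>.21)&(X<.27)]
    print(D1,v1,"F",F.max().round(2),F3.max().round(2),"Vmax",V.max().round(3),"end",X[-1].round(4),V[-1].round(4),"win",w.round(3)[[0,-1]])
    f0=.1495+D1
    for FT in(.39,.404,.418):
        print(FT,[np.round(b,3).tolist() for b in best(X[-1],V[-1],f0,FT-f0,(0,.03,.06),V[-1]/1.875*np.arange(.86,1.15,.04),cts=(-.0852,-.0837,-.0822))[:2]])
E
time python3 p2.py
```

```text
0.13 0.097 F 2.01 3.49 Vmax 0.191 end 0.296 0.1712 win [0.182 0.174]
0.39 [[4.524, 0.079, 0.06, 0.473, -0.0, 1.928], [4.528, 0.079, 0.03, 0.473, -0.0, 2.057]]
0.404 [[3.513, 0.079, 0.0, 0.487, -0.0, 1.148], [4.502, 0.082, 0.03, 0.487, 0.0, 1.473]]
0.418 [[4.983, 0.082, 0.0, 0.501, -0.0, 1.129], [5.929, 0.086, 0.03, 0.501, 0.0, 1.864]]
0.15 0.097 F 1.71 3.24 Vmax 0.189 end 0.3218 0.1671 win [0.181 0.174]
0.39 [[4.665, 0.077, 0.06, 0.472, -0.002, 2.163], [6.462, 0.077, 0.03, 0.471, -0.004, 4.656]]
0.404 [[3.313, 0.077, 0.03, 0.487, -0.0, 1.33], [3.993, 0.08, 0.06, 0.486, -0.001, 1.476]]
0.418 [[4.569, 0.077, 0.0, 0.501, -0.0, 1.926], [5.058, 0.08, 0.0, 0.501, 0.0, 2.612]]
0.17 0.097 F 1.51 2.98 Vmax 0.187 end 0.3476 0.1636 win [0.181 0.173]
0.39 [[7.087, 0.075, 0.06, 0.469, -0.009, 5.441], [8.567, 0.075, 0.03, 0.467, -0.012, 7.484]]
0.404 [[3.342, 0.075, 0.06, 0.486, -0.003, 1.605], [5.515, 0.075, 0.03, 0.485, -0.003, 3.526]]
0.418 [[4.127, 0.075, 0.0, 0.5, -0.001, 1.733], [4.366, 0.075, 0.03, 0.5, -0.001, 2.237]]
real	0m11.336s
user	0m11.169s
sys	0m0.068s
```

```bash
cat > p3.py <<'E'
from plan import *
v1=.097
for D1 in(.13,.14,.15):
    X,V,F=push(D1,v1,extra=.1); f0=.1495+D1
    for FT in(.400,.406,.412):
        print(D1,FT,[np.round(b,3).tolist() for b in best(X[-1],V[-1],f0,FT-f0,(0,.0333,.0667),V[-1]/1.875*np.arange(.84,1.1,.03),cts=(-.0842,-.0815,-.079))[:2]])
E
time python3 p3.py
```

```text
0.13 0.4 [[4.106, 0.079, 0.0, 0.481, 0.0, 1.328], [4.107, 0.082, 0.033, 0.48, -0.0, 1.321]]
0.13 0.406 [[4.33, 0.079, 0.0, 0.487, -0.0, 1.354], [5.034, 0.082, 0.0, 0.487, 0.0, 2.491]]
0.13 0.412 [[4.358, 0.082, 0.0, 0.493, 0.0, 1.187], [5.905, 0.085, 0.0, 0.492, -0.0, 3.654]]
0.14 0.4 [[3.111, 0.076, 0.0, 0.481, -0.0, 1.219], [4.282, 0.078, 0.033, 0.48, -0.0, 1.643]]
0.14 0.406 [[3.7, 0.078, 0.0, 0.487, -0.0, 1.231], [4.606, 0.076, 0.0, 0.487, 0.0, 2.492]]
0.14 0.412 [[4.616, 0.081, 0.0, 0.493, -0.0, 1.827], [4.898, 0.078, 0.0, 0.493, 0.0, 1.977]]
0.15 0.4 [[3.634, 0.078, 0.033, 0.48, -0.001, 1.418], [3.944, 0.075, 0.0, 0.48, -0.0, 1.695]]
0.15 0.406 [[3.415, 0.075, 0.0, 0.487, -0.0, 1.369], [4.375, 0.08, 0.033, 0.486, -0.001, 1.438]]
0.15 0.412 [[3.219, 0.078, 0.0, 0.493, 0.0, 1.261], [5.046, 0.075, 0.0, 0.493, 0.0, 2.879]]
real	0m11.843s
user	0m12.015s
sys	0m0.035s
```

```bash
cat > go.py <<'E'
from h import *
from plan import *
r.move_straight(fp(149.5),velocity=4)
x0=track(r.capture("top"))[0]/1e3
D1,v1=.15,.097
t0=r.get_time_s(); r.move_straight(fp(149.5+150),velocity=97)
ta=r.get_time_s(); A=r.capture("top"); B=r.capture("top"); tb=r.get_time_s()
(xa,ca),(xb,cb)=track(A,lo=100),track(B,lo=100); xa/=1e3; xb/=1e3
X,V,F=push(D1,v1,x=float(x0),extra=tb-t0-D1/v1-.15)
n=len(X); xp=X[n-100]; rel=x0+.075
s=(xb-rel)/(X[n-50]-rel) if min(ca,cb)>.8 else 1.
vm=V[-1]*s; vd=(xb-xa)/.05
v=vm if abs(vd-vm)<.02 else (vm+vd)/2
x=(xb+v*.05) if min(ca,cb)>.8 else X[-1]
f0=float(np.dot(np.array(r.get_ee_pos())-bay0,u))/1e3
bs=[]
for FT in(.398,.402,.406,.410,.414):
    b=best(x,v,f0,FT-f0,(0,.0333,.0667,.1,.15,.2),v/1.875*np.arange(.78,1.2,.03),cts=(-.0842,-.0815,-.079))[0]; bs.append((b[0]+.05*abs(FT-.405)/.004,b,FT))
c,b,FT=min(bs)
if b[2]>0: r.hold(b[2])
t1=r.get_time_s(); r.move_straight(fp(FT*1e3),velocity=b[1]*1e3); t2=r.get_time_s()
C=r.capture("top"); r.hold(.2); tc=r.get_time_s(); D=r.capture("top")
print("x0",x0,"T1",ta-t0,"xa,xb",xa,xb,ca,cb,"pred",xp,X[n-50],"vm,vd,v",vm,vd,v)
print("plan",np.round(b,4),FT,"t1,t2",t1,t2,"f0",f0)
print("after",track(C,lo=100),track(D,lo=100),r.get_ee_pos(),r.get_ft_force(),tc)
cv2.imwrite("pics/end.png",D[:,:,::-1])
E
python3 go.py
```

```text
x0 0.06697707 T1 1.6999999999999993 xa,xb 0.30711022 0.3155474 0.9504939317703247 0.9493934512138367 pred 0.3058355178171902 0.31426444397137304 vm,vd,v 0.1682646568576104 0.16874373 0.1682646568576104
plan [ 3.0778e+00  7.5400e-02  0.0000e+00  4.7820e-01 -7.0000e-04  1.3548e+00] 0.398 t1,t2 21.225 22.6833 f0 0.29912004016898236
after (np.float32(472.04196), 0.8461331725120544) (np.float32(468.5915), 0.8525822162628174) [501.7876809   57.21538967  61.99796313] [ 0.65763668  0.21596204 -0.47707315] 22.9333
```

Run:
```python
from h import *
for i in range(3):
    r.hold(.25) if i else None
    t=r.get_time_s(); im=r.capture("top"); print(t,track(im,lo=100),track(im,(0,100),lo=100))
k=4; x,y,w,h=130,175,200,140
cv2.imwrite("pics/end2.png",cv2.resize(im[y:y+h,x:x+w,::-1],None,fx=k,fy=k,interpolation=cv2.INTER_CUBIC))
s=r.capture("side"); cv2.imwrite("pics/sideend.png",s[:,:,::-1])
```

```text
22.9833 (np.float32(468.00705), 0.8531283140182495) (np.float32(468.66336), 0.8387441635131836)
23.2833 (np.float32(465.28784), 0.856372058391571) (np.float32(465.91055), 0.8424506783485413)
23.5833 (np.float32(463.6142), 0.8577471971511841) (np.float32(464.2429), 0.8442196846008301)
```

View pics/end2.png

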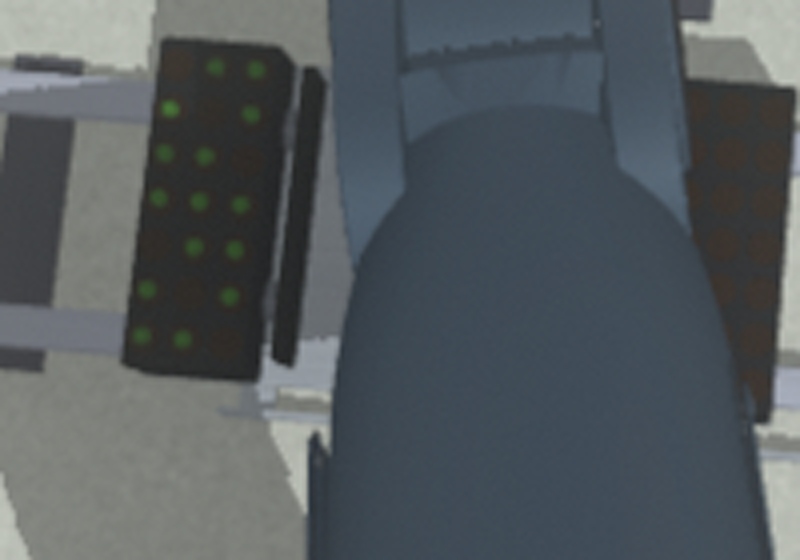

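View pics/sideend.png

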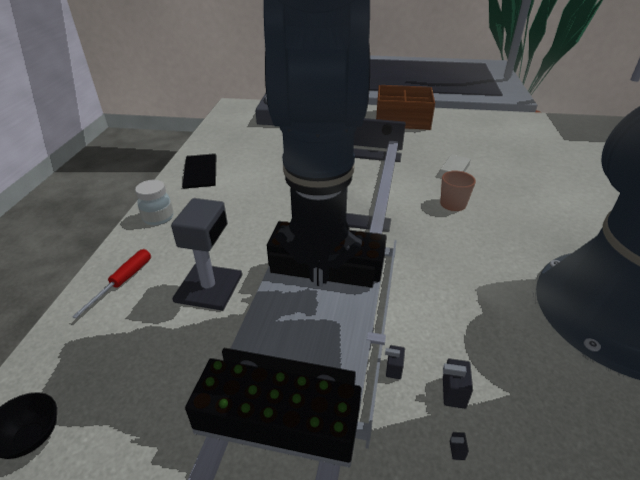

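The carriage stands near 463 mm, its pointer (side ~384,339) short of the index tooth (~390,350). The finger is clear of the trailing plate, so I'll measure the offset now and move to the leading plate.

Run:
```python
from h import *
e=lambda x,y:(130+x/4,175+y/4)
A=onz("top",e(291,54),90);B=onz("top",e(259,381),90);m=(A+B)/2
print("bay s from edge",S(m)-112.5-S(bay0), np.linalg.norm(A-B))
p=onz("side",(384,339.5),40);q=onz("side",(389,350.5),40);q2=onz("side",(402,353),40)
print("pointer",p.round(1),"tooth",q.round(1),q2.round(1),"remaining",S(q)-S(p),S(q2)-S(p))
t=onz("top",(200+106/3,125+470/3),40);print("tooth s rel bay0",S(t)-S(bay0))
r.move_straight(fp(538),velocity=110)
for i in range(3): print(r.get_time_s(),track(r.capture("top"),lo=100),S(np.array(r.get_ee_pos())-bay0))
s=r.capture("side"); cv2.imwrite("pics/s3.png",s[:,:,::-1])
x,y=340,310
cv2.imwrite("pics/s3c.png",cv2.resize(s[y:y+80,x:x+100,::-1],None,fx=7,fy=7,interpolation=cv2.INTER_CUBIC))
```

```text
bay s from edge 460.08354178821094 187.05070921315883
pointer [398.5 141.8  40. ] tooth [391.4 160.1  40. ] [373.6 162.2  40. ] remaining 17.619262906231 18.064338032671856
tooth s rel bay0 485.64072680396197
25.1083 (np.float32(191.8083), 0.6344658732414246) 537.4482797466792
25.1583 (np.float32(191.7763), 0.6346361637115479) 537.4767707068044
25.2083 (np.float32(191.81433), 0.6347251534461975) 537.5604225710324
```

View pics/s3c.png

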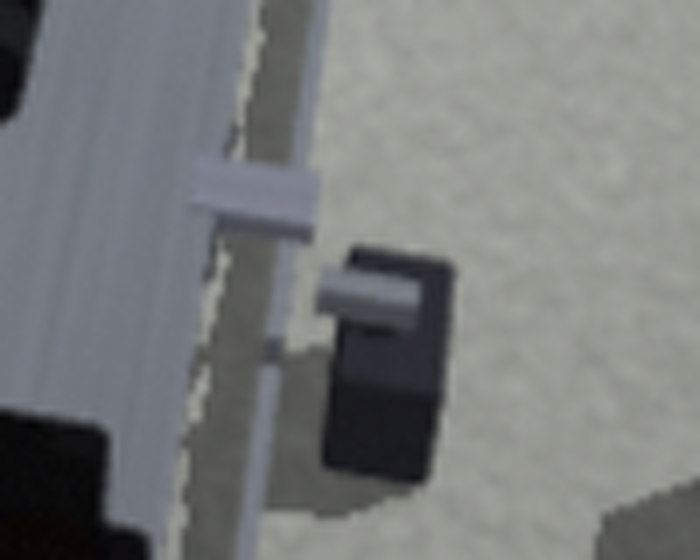

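```bash
cat > ht.py <<'E'
from h import *
T0=cv2.imread("pics/s3.png")[:,:,::-1]; tp=np.ascontiguousarray(T0[331:346,364:387]); c0=np.array([385,338.])
def ps(im):
    m=cv2.matchTemplate(np.ascontiguousarray(im[325:375,355:400]),tp,cv2.TM_CCOEFF_NORMED); _,v,_,l=cv2.minMaxLoc(m)
    d=np.array([355+l[0]-364,325+l[1]-331]); return S(onz("side",c0+d,40)-onz("side",c0,40)),round(v,2)
E
python3 - <<'E'
from ht import *
for p in((385,338),(386.4,350.4),(399.5,352.3)): print([round(S(onz("side",p,z)),1) for z in(36,40,44)])
r.move_straight(fp(545),velocity=25); print(r.get_time_s(),ps(r.capture("side")))
r.move_straight(fp(565),velocity=9)
for i in range(4): print(r.get_time_s(),ps(r.capture("side")),S(np.array(r.get_ee_pos())-bay0)); r.hold(.2)
s=r.capture("side"); cv2.imwrite("pics/s4.png",s[:,:,::-1])
x,y=340,310
cv2.imwrite("pics/s4c.png",cv2.resize(s[y:y+80,x:x+100,::-1],None,fx=7,fy=7,interpolation=cv2.INTER_CUBIC))
E
```

```text
[170.7, 174.1, 177.4]
[192.1, 195.2, 198.4]
[191.5, 194.6, 197.8]
25.7417 (0.0, 1.0)
28.1667 (18.09042763821196, 0.86) 564.9740458899201
28.4167 (19.79744049908299, 0.84) 564.9860292994279
28.6667 (19.79744049908299, 0.85) 564.9913090552817
28.9167 (19.79744049908299, 0.85) 564.98622963695
```

View pics/s4c.png

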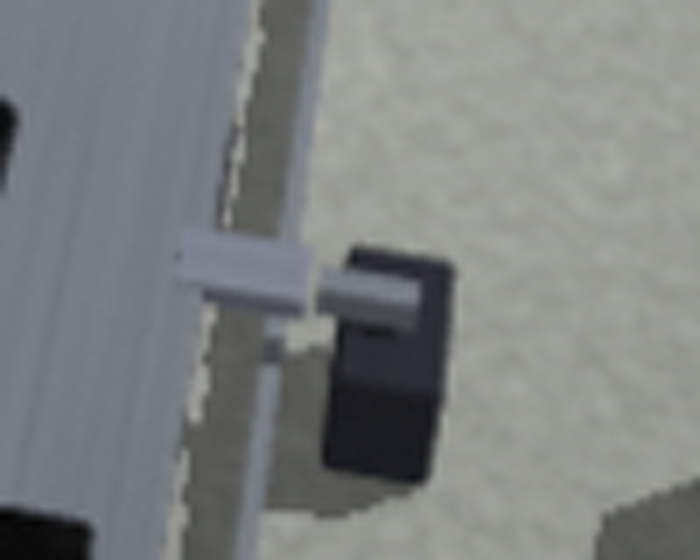

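The pointer lines up with the tooth to within about 3 mm, and the carriage is at rest. I'll back the finger off to mid-bay, lift, check and hand in.

Run:
```python
from ht import *
r.move_straight(fp(490),velocity=60); r.move_straight(fp(490,180),velocity=100)
a=r.capture("side"); r.hold(.3); b=r.capture("side"); print(ps(a),ps(b),r.get_time_s())
c=track(r.capture("top"),lo=400); print(c)
if abs(ps(b)[0]-19.8)<5: print(r.job_done())
```

```text
(19.79744049908299, 0.85) (19.79744049908299, 0.85) 32.35
(np.float32(546.6431), 0.6405915021896362)
the job is handed in; nothing more can be done
None
```

I handed the job in at about 32 s. By my measurements the tray passed the scanner at about 0.17–0.18 m/s, and the carriage is at rest and untouched with its pointer about 3 mm from the index. I don't have the verdict: contact forces were only estimated (modelled peak about 3 N), and braking ended with a slight rebound, so I pushed the carriage gently the last 20 mm or so.

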